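# Release the latched bay key on the repair bench's switch box

### The job

One of the four white keys on the grey switch box has been left latched down, so the red indicator shows. Feel the keys with light fingertip taps to find the one that does not give, then press that key firmly down until its latch lets go, and take the hand away so that the indicator stays white. Do not push any of the other three keys right down, and leave everything lying about where it is.

Things in the scene. Friction and masses are not known exactly. Their poses are not given: they have to be found in the camera images.
- row_box: grey bench switch box, 140 (x) x 260 (y) x 50 mm high, fixed. Origin: centre of its underside, z up. Four white keys stand in a row on the line x = -30 mm at y = -84, -28, 28, 84 mm. At the back (x 45, y -54 mm) a black hood 14 mm high has a window over the indicator; a storage stick lies loose at the back's other end, a memory module in front of the box, a heatsink behind it
- key_a: one of four identical key units; letters tell neither the place in the row nor which is latched. Fixed black collar 36 x 36 x 6 mm with a white 26 x 26 mm key rising through it. Origin: on the key's axis, underside of the collar (box top), z up; it does not move with the key. A raised key's flat top is 24 mm above the origin; the latched one's only 1.5 mm lower: hard to see, plain to feel
- key_b: another unit, as key_a. The latched key, whichever unit it is, is stiff: it hardly sinks below 4 N, then gains 0.7 N per mm. Pushed about 5 mm (about 7.5 N) below where it was latched, the latch lets go; its stop is at 7 mm (about 9 N). When the finger leaves, it rises level with the others
- key_c: another unit, as key_a
- key_d: another unit, as key_a. A raised key (not latched) is soft: starts to sink at about 0.6 N, gains 0.5 N per mm, and springs back up when let go. Light taps (under 3 N, less than 5 mm deep) do no harm; pushed 6 mm (about 4 N) it switches its bay on, which is a fault; its stop is at 7.5 mm. True of all units but the latched one
- flag (a joint): sliding indicator under the hood's window, in m: 0 = red shows (a key is latched down), 0.018 = white shows (none latched). It is driven by the latch of the latched key and cannot be touched; light taps do not change it
- trip (a joint): bar hidden inside the box under the keys, in m: 0 at the start; a raised key pushed more than 5 mm down drives it down and it stays there; past 0.001 that key's bay has been switched on. The latched key does not move it
- ssd: bystander, leave it: green storage stick 22 x 75 x 4 mm, lying flat on the back of the switch box
- ram: bystander, leave it: green memory module 31 x 133 x 6 mm lying on the bench in front of the box
- driver: bystander, leave it: screwdriver with an orange handle, lying on the bench; origin midway along it at bench level
- cleaner: bystander, leave it: white bottle, 48 mm across, 120 mm high, standing; origin at its foot
- drink: bystander, leave it: clear empty cup, 84 mm across, 110 mm high, standing; origin at its foot
- heatsink: bystander, leave it: aluminium heatsink 38 x 38 x 24 mm behind the box; origin at its underside
- tape: bystander, leave it: yellow ring of tape, 70 mm across, 18 mm high, lying flat; origin at its underside

How it is judged:
On the way, in this order (a step that is already met when the one before it is completed fails the run):
1. a key has been pressed firmly with the fingers ((contact force between the fingers and key_a above 5 N or contact force between the fingers and key_b above 5 N or contact force between the fingers and key_c above 5 N or contact force between the fingers and key_d above 5 N)).
2. the latch has let go and the indicator has turned white (value of joint flag above 0.014 m), for 0.2 s.
At the end, for the whole second after the job is handed in: the indicator shows white (flag over 14 mm) and is at rest, no other key has been switched on (trip under 1 mm), and every loose thing stands within 20 mm of where it began (value of joint flag above 0.014 m and velocity of joint flag between -0.01 and 0.01 m/s and value of joint trip below 0.001 m and distance of each of ssd, ram, driver, cleaner, drink, heatsink, tape from where it was at the start of the episode below 0.02 m); the robot touches nothing.
It fails at once if a key that was not latched was pushed right down and switched its bay on (value of joint trip above 0.001 m).
It fails at once if a loose thing was shifted more than 20 mm, lifted or carried (distance of any of ssd, ram, driver, cleaner, drink, heatsink, tape from where it was at the start of the episode above 0.02 m).
It also fails if it takes over 48 s, if anything falls off the work surface, if the arm or the gripper's body presses on something with over 40 N, if the wrist force passes 120 N, or if a joint passes its speed limit or range.

### The arm

A 6-joint arm with a two-finger parallel gripper is mounted at the origin on the work surface. World frame = base frame: x ahead of the robot, y to its left, z up, the work surface at z = 0. Lengths are in m, angles in rad, forces in N, time in s.
With the tool pointing down it reaches from about 0.25 to 0.8 m from the base axis. Payload 3.9 kg.
Tool frame: the origin (TCP) lies at the very end of the fingers, on their centre line; the grasp point (between the pads) lies 19 mm behind it (env.pinch_z is the distance from the TCP to the grasp point, in m); z points along the fingers, y is the line along which they close (so a half turn about z gives the same grasp; the last joint's range is limited). The gripper opens to 85 mm and grips with 20 to 120 N. Pads are 22 mm wide; open, the fingers measure 114 mm over their backs; the gripper's body (76 mm by 85 mm) begins 54 mm behind the grasp point. The pads swing forward as they close: fully open they stand 13 mm farther back than shut.
Start: joints at [0, 0.26, -0.138, 1.173, 0, 1.571], TCP at [0.525, -0, 0.231] pointing down, gripper open.
Joint ranges: [-2.78, 2.78], [-0.83, 1.72], [-1.28, 1.37], [-1.9, 2.12], [-1.57, 1.48], [-3.14, 3.14]. Speed limits (rad/s): [2.57, 2.57, 3.14, 3.14, 3.14, 3.14].

### API

Orientations are given as a rotation vector (axis times angle).
In Python, from station import env gives the robot as it stands.
- The arm moves only by the tool carry_out, never from a script. Its argument "increments" is a list of rows, each a list of 7 numbers: the turn, a rotation vector about the tool's x, y, z in rad, then the shift along the tool's x, y, z in cm, then the finger opening in cm, from 0 to 8.54. A call has 1 to 20 rows; each row is the pose to reach, as a shift and turn from the pose commanded when the call began, along the tool's axes at that moment; what a row does not reach only later rows make up. A row lasts 1/10 s, in which the tool goes at most 50 mm and 8.59 degrees, less where a joint would pass 70% of its speed; a pose out of reach is approached as far as the arm can. A call with a gripper value outside its range is refused whole. The fingers move at their own pace and stop on an object; the grip force is fixed at half the most. Time passes only in rows, so rows that repeat a pose let the fingers close. It gives the time, the measured TCP pose, the force, the opening and the grip force at its end, in the units of the state.
- env.read_state(): the state, without advancing time (a new reading comes with each control period).
- env.grab_frame(name): name is "scene" or "side" or "wrist"; returns the picture (480x640x3 uint8, red, green, blue); there is no depth.
- env.camera_params(name): a dict with "fx", "fy", "cx", "cy" (pixels), "eye" and "attitude" of the camera in the world. Camera axes: x right, y up, looking along -z (the intrinsics and any distortion apply to the point x, -y, -z); pixel columns grow to the right and rows downward; lengths in m; the calibration is good to about 2 mm. A picture is of the moment at which its call begins: read the wrist's pose just before it. camera_params takes no time and is no camera call; for the wrist camera it gives the pose at the moment of the call.
- env.sign_off(): hands the job in; it is judged then, once.
The state is a dict: "time": time; "joint_pos": joint angles; "dq": joint speeds; "joint_torque": joint torques, N m; "ee_pos": TCP position; "tcp_rot": TCP orientation; "ft_force": force on the tool from outside, world axes, zero at the start; "ft_torque": the same for the moment, N m; "finger_gap": finger opening in m; "grasp_force": force on a finger pad.
Only numpy, scipy, OpenCV 4.12 (cv2) and the standard library are available. Lean on these libraries where they do the work, as an engineer would, in place of code of your own. Each camera call takes 0.05 s, during which the arm holds its last target. There are 200 camera calls.

## Working session

There is one attempt and no reset: what is moved stays moved. The work goes in short steps, Python scripts to look and compute and a tool call to move; the robot and the scene stay as the last step left them, time stands still between calls to the robot, and variables do not carry over. Pictures are saved under pics/ and viewed, at most 10 in all, crops included, and the job is handed in when it is done.

Besides the shell and the picture viewer there is one more tool, called after "Request:" as name(argument=value, ...) on one line, values as JSON. carry_out: Moves the arm, as the interface text tells. Its arguments: {"type":"object","properties":{"increments":{"type":"array","items":{"type":"array","items":{"type":"number"}}}},"required":["increments"]}

```bash
mkdir -p pics; ls
python3 - <<'E'
from station import env
import cv2,pprint
s=env.read_state();print({k:s[k] for k in('time','ee_pos','tcp_rot','ft_force','finger_gap')})
for n in('scene','side','wrist'):
    p=env.camera_params(n);print(n,p)
    cv2.imwrite(f'pics/{n}0.png',env.grab_frame(n)[:,:,::-1])
E
```

```text
pics
{'time': 0.0, 'ee_pos': array([ 5.24284169e-01, -1.01447348e-05,  2.30447562e-01]), 'tcp_rot': array([-2.22045489, -2.22039591,  0.00226797]), 'ft_force': array([-0.45540019, -0.33943264, -0.41670056]), 'finger_gap': 0.08561778392996525}
scene {'fx': 524.2957172540491, 'fy': 524.2957172540491, 'cx': 326.14970174641604, 'cy': 239.92100545190078, 'eye': array([1.0893141 , 0.47067855, 1.05573761]), 'attitude': array([0.3357707 , 0.7101003 , 2.18373203])}
side {'fx': 449.05911261182024, 'fy': 449.05911261182024, 'cx': 320.5515825767583, 'cy': 237.00590069097964, 'eye': array([0.28885705, 0.69687303, 0.51854948]), 'attitude': array([ 0.24086908, -1.42223441, -2.4645193 ])}
wrist {'fx': 407.6976575217577, 'fy': 407.6976575217577, 'cx': 316.50778910459536, 'cy': 234.7305833271299, 'eye': array([0.52310999, 0.0820161 , 0.37259219]), 'attitude': array([-0.32282903,  0.00138759,  0.00179215])}
```

View pics/scene0.png

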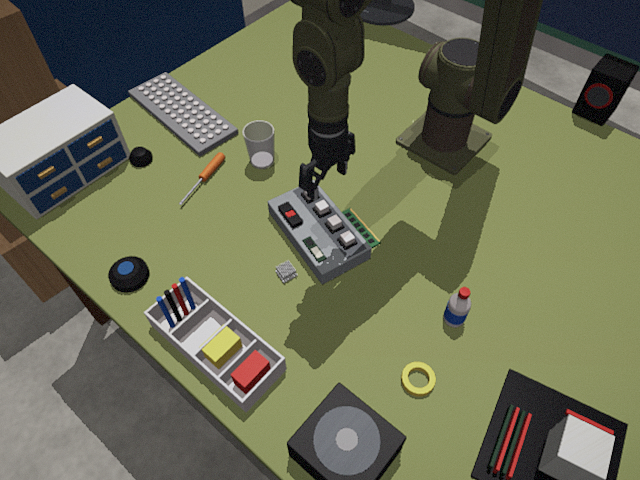

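View pics/wrist0.png

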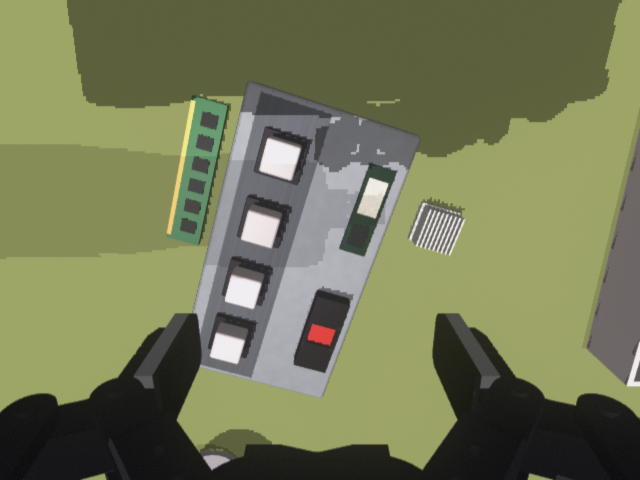

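The wrist picture shows the four white key tops at about (281,157), (262,224), (245,287) and (229,342). The red indicator is at (321,335), and the cup is below the box.

```bash
cat > h.py <<'E'
import numpy as np,cv2
from scipy.spatial.transform import Rotation as R
def ray(p,uv,z):
    d=R.from_rotvec(p['attitude']).apply([(uv[0]-p['cx'])/p['fx'],-(uv[1]-p['cy'])/p['fy'],-1])
    return p['eye']+d*(z-p['eye'][2])/d[2]
def blobs(im,roi,thr=185):
    x0,y0,x1,y1=roi; m=(im[y0:y1,x0:x1].min(2)>thr).astype('uint8')
    n,l,s,c=cv2.connectedComponentsWithStats(m)
    return [(c[i]+[x0,y0],s[i]) for i in range(1,n) if s[i,4]>250]
E
python3 - <<'E'
from station import env
from h import *
im=cv2.imread('pics/wrist0.png');p=env.camera_params('wrist')
P=[]
for c,s in blobs(im,(205,120,310,370)):
    w=ray(p,c,.074);P.append(w);print(c.round(1),s,w.round(4))
P=np.array(P)
for a in P[1:]-P[:-1]: print(np.linalg.norm(a),np.degrees(np.arctan2(-a[0],-a[1])))
s=env.read_state();T=R.from_rotvec(s['tcp_rot']);print(s['ee_pos'],s['time'])
for w in P: print(T.inv().apply(w-s['ee_pos']).round(4)*100)
print('cup',ray(p,(215,440),.11))
E
```

```text
[241.9 139. ] [ 27   0  20  40 447] [0.4693 0.0543 0.074 ]
[279.  158.7] [  55   19   40   41 1122] [0.4955 0.0403 0.074 ]
[259.3 229. ] [ 36  91  38  37 921] [ 0.4789 -0.0134  0.074 ]
[242.3 291.7] [ 20 156  36  33 821] [ 0.4628 -0.0667  0.074 ]
[226.5 348.2] [  5 214  34  30 708] [ 0.4464 -0.12    0.074 ]
0.029714972446122808 -61.923225837108134
0.056191124983984694 17.188882638110524
0.05576074994512487 16.818813603732888
0.05573010981207716 17.122521565214644
[5.24476807e-01 2.14686755e-05 2.30658491e-01] 0.15
[ 5.43 -5.49 15.67]
[ 4.03 -2.87 15.67]
[-1.34 -4.53 15.67]
[-6.68 -6.15 15.68]
[-12.    -7.79  15.68]
cup [ 0.44023164 -0.18296405  0.11      ]
```

Request:
carry_out(increments=[[0, 0, 0, 2, -1.4, 4, 0], [0, 0, 0, 4, -2.9, 8, 0], [0, 0, 0, 4, -2.9, 12, 0], [0, 0, 0, 4, -2.9, 13.5, 0], [0, 0, 0, 4, -2.9, 13.5, 0], [0, 0, 0, 4, -2.9, 13.5, 0], [0, 0, 0, 4, -2.9, 13.5, 0], [0, 0, 0, 4, -2.9, 13.5, 0], [0, 0, 0, 4, -2.9, 13.5, 0], [0, 0, 0, 4, -2.9, 13.5, 0]])

```text
time: 1.15
ee_pos: [0.4965, 0.0399, 0.097]
tcp_rot: [2.221, 2.221, 0.002]
ft_force: [-0.3, 0.3, 0.1]
finger_gap: -0.0003
grasp_force: 0.0
```

Run:
```python
from station import env
import cv2
s=env.read_state();print({k:s[k] for k in('time','ee_pos','tcp_rot','ft_force','finger_gap')})
a=env.grab_frame('wrist');b=env.grab_frame('side')
cv2.imwrite('pics/w1.png',cv2.resize(cv2.hconcat([a,b]),(800,300))[:,:,::-1])
for i in range(3):
    env.grab_frame('side');print(env.read_state()['ft_force'])
```

```text
{'time': 1.15, 'ee_pos': array([0.49648519, 0.03993684, 0.09695546]), 'tcp_rot': array([2.22105273e+00, 2.22064414e+00, 1.52030127e-03]), 'ft_force': array([-0.28580165,  0.28227881,  0.07068784]), 'finger_gap': -0.00031932893958071636}
[-0.20676593 -0.0477024   1.22521918]
[-0.88211705 -0.27818153  0.48475883]
[-0.29030654 -0.37957057 -0.01268197]
```

View pics/w1.png

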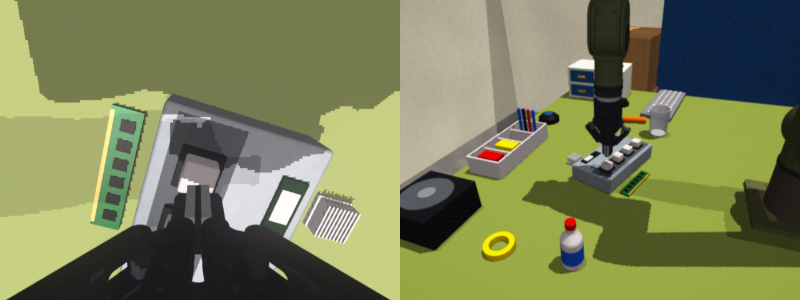

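The closed fingertips stand over the first key, at about (197,190) in the left half. Tap it next.

Request:
carry_out(increments=[[0, 0, 0, 0, 0, 1.5, 0], [0, 0, 0, 0, 0, 2.0, 0], [0, 0, 0, 0, 0, 2.2, 0], [0, 0, 0, 0, 0, 2.35, 0], [0, 0, 0, 0, 0, 2.5, 0], [0, 0, 0, 0, 0, 2.5, 0], [0, 0, 0, 0, 0, 2.5, 0], [0, 0, 0, 0, 0, 2.5, 0], [0, 0, 0, 0, 0, 2.5, 0]])

```text
time: 2.3
ee_pos: [0.4959, 0.04, 0.0716]
tcp_rot: [2.221, 2.221, 0.0]
ft_force: [-2.9, -0.7, 4.9]
finger_gap: 0.0003
grasp_force: 2.5
```

```bash
cat > f.py <<'E'
from station import env
import numpy as np
F=[]
for i in range(8): env.grab_frame('side');F.append(env.read_state()['ft_force'][2])
s=env.read_state();print(np.round(F,2),np.mean(F).round(2),s['ee_pos'].round(4),s['time'])
E
python3 f.py
```

```text
[5.07 4.89 5.23 4.61 5.54 5.41 5.7  5.48] 5.24 [0.4959 0.04   0.0715] 2.7
```

Key 1 resists with about 5 N at only 1–2 mm deep, so it looks like the latched one. I'll tap key 2 as a reference.

Request:
carry_out(increments=[[0, 0, 0, 0, 0, -1, 0], [0, 0, 0, 0, 0, -2.5, 0], [0, 0, 0, -2.7, -0.8, -2.5, 0], [0, 0, 0, -5.4, -1.65, -2.5, 0], [0, 0, 0, -5.4, -1.65, -2.5, 0], [0, 0, 0, -5.4, -1.65, -1, 0], [0, 0, 0, -5.4, -1.65, -0.4, 0], [0, 0, 0, -5.4, -1.65, -0.2, 0], [0, 0, 0, -5.4, -1.65, -0.1, 0], [0, 0, 0, -5.4, -1.65, -0.1, 0], [0, 0, 0, -5.4, -1.65, -0.1, 0]])

```text
time: 3.8
ee_pos: [0.4795, -0.0137, 0.0726]
tcp_rot: [-2.221, -2.222, -0.0]
ft_force: [-1.2, 0.3, 2.1]
finger_gap: 0.0002
grasp_force: 0.7
```

```bash
python3 f.py
```

```text
[2.05 1.71 1.5  1.64 1.37 0.85 0.52 1.16] 1.35 [ 0.4797 -0.0139  0.0724] 4.2
```

Key 2 is soft: 1.35 N at 1.5 mm, exactly as a raised key should be. So key 1 is latched. I'll go back and press it firmly.

Request:
carry_out(increments=[[0, 0, 0, 0, 0, -1, 0], [0, 0, 0, 0, 0, -2.4, 0], [0, 0, 0, 2.7, 0.8, -2.4, 0], [0, 0, 0, 5.4, 1.65, -2.4, 0], [0, 0, 0, 5.4, 1.65, -2.4, 0], [0, 0, 0, 5.4, 1.65, -1, 0], [0, 0, 0, 5.4, 1.65, -0.2, 0], [0, 0, 0, 5.4, 1.65, 0.1, 0], [0, 0, 0, 5.4, 1.65, 0.3, 0], [0, 0, 0, 5.4, 1.65, 0.45, 0], [0, 0, 0, 5.4, 1.65, 0.55, 0], [0, 0, 0, 5.4, 1.65, 0.65, 0], [0, 0, 0, 5.4, 1.65, 0.65, 0], [0, 0, 0, 5.4, 1.65, 0.65, 0], [0, 0, 0, 5.4, 1.65, 0.65, 0], [0, 0, 0, 5.4, 1.65, 0.65, 0]])

```text
time: 5.8
ee_pos: [0.4955, 0.0396, 0.0668]
tcp_rot: [-2.222, -2.221, 0.0]
ft_force: [-2.7, 0.7, 8.6]
finger_gap: 0.0002
grasp_force: 4.0
```

```bash
python3 f.py
```

```text
[7.93 7.59 7.54 7.31 6.63 8.13 7.7  6.51] 7.42 [0.4955 0.0396 0.0668] 6.2
```

Request:
carry_out(increments=[[0, 0, 0, 0, 0, 0.06, 0], [0, 0, 0, 0, 0, 0.06, 0], [0, 0, 0, 0, 0, 0.06, 0], [0, 0, 0, 0, 0, -0.5, 0], [0, 0, 0, 0, 0, -2, 0], [0, 0, 0, 0, 0, -6, 0], [0, 0, 0, 0, 0, -10, 0], [0, 0, 0, 0, 0, -14, 0], [0, 0, 0, 0, 0, -14, 0], [0, 0, 0, 0, 0, -14, 0], [0, 0, 0, 0, 0, -14, 0]])

```text
time: 7.3
ee_pos: [0.495, 0.0396, 0.2047]
tcp_rot: [-2.221, -2.22, 0.003]
ft_force: [0.4, 0.9, -0.1]
finger_gap: -0.0002
grasp_force: 0.0
```

Run:
```python
from station import env
import cv2
a=env.grab_frame('scene')[170:290,230:400];b=env.grab_frame('wrist')
cv2.imwrite('pics/e.png',cv2.hconcat([cv2.resize(a,(400,300)),cv2.resize(b,(400,300))])[:,:,::-1])
s=env.read_state();print(s['time'],s['ee_pos'],s['ft_force'])
```

```text
7.4 [0.49467203 0.03973686 0.20416399] [ 0.03017984  0.00517505 -0.95591826]
```

View pics/e.png

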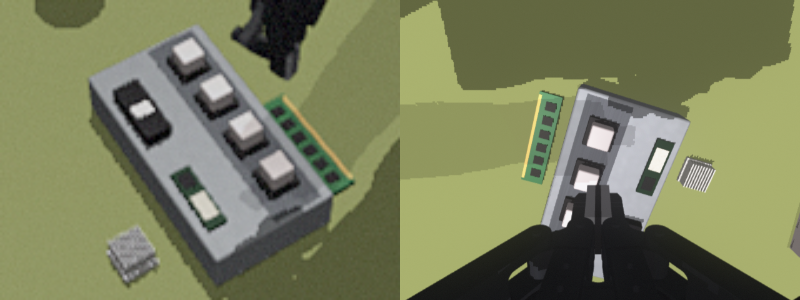

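The window at (143,110) in the left half now shows white. The keys are level, nothing has moved and the hand is clear.

```bash
python3 -c "
from station import env
print(env.sign_off())"
```

```text
the job is handed in; nothing more can be done
None
```

The latched key was the one at the end of the row farthest from the indicator; I pressed it about 6 mm until its latch let go, the window showed white with the hand clear and nothing else moved, and I handed the job in (two keys tapped, the other two not needed).

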